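# Load the inlay rack and lay out the wire

## Robot

A 6-joint arm with a two-finger parallel gripper is mounted at the origin on the work surface. World frame = base frame: x ahead of the robot, y to its left, z up, the work surface at z = 0. Lengths are in m, angles in rad, forces in N, time in s.
With the tool pointing down it reaches from about 0.35 to 0.725 m from the base axis. Payload 4.3 kg.
Tool frame: the origin (TCP) lies midway between the tips of the shut fingers; the grasp point (between the pads) lies 19 mm behind it (ctrl.grasp_offset is the distance from the TCP to the grasp point, in m); z points along the fingers, y is the direction in which the jaws open and shut (so a half turn about z gives the same grasp; the last joint's range is limited). The gripper opens to 85 mm and grips with 20 to 120 N. Pads are 22 mm wide; open, the fingers measure 114 mm over their backs; the gripper's body (76 mm by 85 mm) begins 54 mm behind the grasp point. The pads swing forward as they close: fully open they stand 13 mm farther back than shut.
Start: joints at [-1.43, 0.377, 0.081, 1.274, 0, 1.46], TCP at [0.143, -0.557, 0.195] pointing down, gripper open.
Joint ranges: [-2.72, 2.72], [-0.84, 1.66], [-1.02, 1.22], [-1.77, 2.12], [-1.37, 1.28], [-3.14, 3.14]. Speed limits (rad/s): [2.57, 2.57, 3.14, 3.14, 3.14, 3.14].

## Interface

Orientations are given as a unit quaternion [w, x, y, z].
In Python, from cell import ctrl, eyes, workorder, sensors gives the robot as it stands. Calls block until the motion is done:
- ctrl.move_pose(position, orientation): joint-space move of the TCP to a pose.
- ctrl.line_to(position, v=0.15, rot=None): straight line of the TCP; rot=None keeps the orientation; v is the mean speed in m/s.
- ctrl.goto_joints(angles): joint-space move.
- ctrl.set_gripper(opening, f_grip=None): opening from 0.0 (shut) to 1.0 (fully open); f_grip is the grip in N (None keeps the last); returns when the fingers have stopped.
- ctrl.pause(seconds).
- ctrl.inverse_kinematics(position, orientation): joint angles nearest the present ones, or None.
- eyes.grab_frame(name): name is "scene" or "top" or "wrist"; returns (picture, depth): 480x640x3 uint8, blue, green, red; 480x640 float32, m along the optical axis (not along the pixel's ray), 0 where there is no reading.
- eyes.calibration(name): a dict with "K" (3x3 intrinsics, pixels), "world_from_camera" (4x4, takes a point from camera to world coordinates); the wrist camera has in their place "tool_from_camera" (4x4, takes a point from camera to tool coordinates, whose origin is the TCP and whose axes are the flange's). Camera axes: x right, y down, z forward; pixel columns grow to the right and rows downward; lengths in m; the calibration is good to about 2 mm. A picture is of the moment at which its call begins: read the wrist's pose just before it. calibration takes no time and is no camera call.
A pose or a line that the arm cannot do raises ctrl.Unreachable and nothing moves.
- workorder.close_job(): hands the job in, once; it reports no verdict.
Readings, each from a call of its own:
- sensors.get_clock(): time.
- sensors.get_joints(): joint angles.
- sensors.get_dq(): joint speeds.
- sensors.get_joint_efforts(): joint torques, N m.
- sensors.get_position(): TCP position.
- sensors.get_tool_rot(): TCP orientation.
- sensors.get_contact_force(): force on the tool from outside, world axes, zero at the start.
- sensors.get_moment(): the same for the moment, N m.
- sensors.get_opening(): opening from 0.0 (shut) to 1.0 (fully open).
Only numpy, scipy, OpenCV 4.12 (cv2) and the standard library are available. Lean on these libraries where they do the work, as an engineer would, in place of code of your own. Each camera call takes 0.05 s, during which the arm holds its last target. There are 200 camera calls.

## Task

Set up the bench for a batch of wire inlay: push every rosewood panel down into a bay of its own in the holding rack, inlaid face up, until both ears have snapped home past the spring clips and it lies flat on the seats, and lift every bobbin of brass wire off its post and stand it upright on the floor of the plywood tray. Leave the other things on the bench where they are.

Things in the scene. Friction and masses are not known exactly. Their poses are not given: they have to be found in the camera images.
- panel0: Dark-red rosewood panel, brass line drawing inlaid in its upper face. Body 120 (its x) x 56 (y) x 14 mm thick, with an ear 16 mm long (x), 32 mm wide (y), as thick, midway on each short end: 152 mm over the ears. 110 g. Origin: centre of underside; z out of the inlaid face; both ends alike. Starts lying face up on the bench; may be absent.
- panel1: Dark-red rosewood panel, brass line drawing inlaid in its upper face. Body 120 (its x) x 56 (y) x 14 mm thick, with an ear 16 mm long (x), 32 mm wide (y), as thick, midway on each short end: 152 mm over the ears. 110 g. Origin: centre of underside; z out of the inlaid face; both ends alike. Starts lying face up on the bench; may be absent.
- panel2: Dark-red rosewood panel, brass line drawing inlaid in its upper face. Body 120 (its x) x 56 (y) x 14 mm thick, with an ear 16 mm long (x), 32 mm wide (y), as thick, midway on each short end: 152 mm over the ears. 110 g. Origin: centre of underside; z out of the inlaid face; both ends alike. Starts lying face up on the bench; may be absent.
- rack: Fixed wooden holding rack 166 (x) x 290 (y) mm, three like bays side by side, 105 mm apart along its y; a panel lies along x, either way round. Origin: centre of underside. Panels rest by their ends on seats 20 mm above the bench (45 to 79 mm from the bay's centre); between these the base is 12 mm below the seats: fingers may reach 11 mm below a panel's underside at its middle.
- bay0 (a point): Centre of one bay of the rack, in the seat plane: a seated panel's origin lies here; x along the bay. At each end (65.5 to 77.5 mm from the centre) two steel cheeks leave a slot 35 mm wide, open at the top, for an ear. Smooth flared mouths, 47 mm wide, end 38 mm above the seat. Between the ends' cheeks there are 131 mm for the 120 mm body.
- bay1 (a point): The middle bay, like bay0. In each slot a sprung clip with a smooth round nose (8 mm radius, centre 19.6 mm above the seat) pokes 3.5 mm out of each cheek: an ear laid in stops on it about 23 mm above the seat; pushed down, the four clips yield sideways (at 9 to 15 N in all) and snap out over the ears once the panel is home.
- bay2 (a point): The third bay, like bay0. Panels in neighbouring bays leave 49 mm between their long edges: a finger goes in, the fingers fully open may rub.
- bobbin0: Bobbin wound with brass wire: 60 mm across its two wooden flanges, 50 mm tall, a 20 mm hole along its axis, 180 g. Origin: centre of its underside; z along its axis. It starts upright on a post of the stand; may be absent.
- bobbin1: Bobbin wound with brass wire: 60 mm across its two wooden flanges, 50 mm tall, a 20 mm hole along its axis, 180 g. Origin: centre of its underside; z along its axis. It starts upright on a post of the stand; may be absent.
- bobbin2: Bobbin wound with brass wire: 60 mm across its two wooden flanges, 50 mm tall, a 20 mm hole along its axis, 180 g. Origin: centre of its underside; z along its axis. It starts upright on a post of the stand; may be absent.
- bobbin3: Bobbin wound with brass wire: 60 mm across its two wooden flanges, 50 mm tall, a 20 mm hole along its axis, 180 g. Origin: centre of its underside; z along its axis. It starts upright on a post of the stand; may be absent.
- stand: Fixed wooden stand 180 x 180 x 12 mm with four upright steel posts 14 mm thick in a square, 95 mm apart (at x, y = -47.5 or 47.5 mm); bobbins stand on its upper face, 12 mm above its origin; post tips are 70 mm above its origin, so a bobbin must rise by 60 mm to come free. Origin: centre of the underside.
- tray_in (a point): Open plywood tray, fixed: inside 100 mm (x) by 360 mm (y), walls 6 mm thick rising 18 mm above the inner floor. The point is the centre of the inner floor, 6 mm above the bench. It takes four bobbins in a row along y.
- varnish: Bystander, not part of the job: small amber jar 44 mm across, 75 mm tall. Origin: centre of the underside.
- tape: Bystander, not part of the job: green roll of tape 90 mm across, 24 mm tall. Origin: centre of the underside.
- papercup: Bystander, not part of the job: white paper cup 76 mm across, 90 mm tall. Origin: centre of the underside.
- brush: Bystander, not part of the job: wooden brush 180 mm long. Origin: middle of the underside of the tool.
Not all that is in view belongs to the job. What is shaped like the panel0 but purple is not meant. Leave any green look-alike of the bobbin3 alone.

How it is judged:
By the outcome, as a careful person would: the job done as asked, in the order asked, and still so for the second after the job is handed in, with the robot touching nothing.
Of panel0, panel1, panel2 only 2 to 3 are there at a start; the rules pass over those that are not, and their reading is None.
Of bobbin0, bobbin1, bobbin2, bobbin3 only 3 to 4 are there at a start; the rules pass over those that are not, and their reading is None.
At some moment in a run one of panel0, panel1, panel2 may be knocked a few centimetres aside while the robot is not near it.
It also fails if it takes over 200 s, if anything falls off the work surface, if the arm or the gripper's body presses on something with over 40 N, if the wrist force passes 120 N, or if a joint passes its speed limit or range.

## Working session

There is one attempt and no reset: what is moved stays moved. The work goes in short steps, each a Python script; the robot and the scene stay as the last script left them, time stands still between calls to the robot, and variables do not carry over. Pictures are saved under pics/ and viewed, about 12 in all and at most 16, crops included, and the job is handed in when it is done.

```bash
ls; mkdir -p pics
python3 - <<'E'
from cell import ctrl, eyes, workorder, sensors
import cv2,numpy as np
np.set_printoptions(precision=4,suppress=True)
for n in ("scene","top"):
    im,d=eyes.grab_frame(n); cv2.imwrite(f"pics/{n}0.png",im); np.save(f"pics/{n}0.npy",d)
    c=eyes.calibration(n); print(n,c)
print(eyes.calibration("wrist"),sensors.get_clock(),sensors.get_tool_rot(),ctrl.grasp_offset)
E
```

```text
pics
scene {'K': array([[563.2105,   0.    , 322.2599],
       [  0.    , 563.2105, 240.0754],
       [  0.    ,   0.    ,   1.    ]]), 'world_from_camera': array([[ 0.7364,  0.5434, -0.403 ,  0.9847],
       [ 0.6765, -0.5842,  0.4484, -0.5293],
       [ 0.0082, -0.6028, -0.7978,  1.1071],
       [ 0.    ,  0.    ,  0.    ,  1.    ]])}
top {'K': array([[456.7874,   0.    , 320.0929],
       [  0.    , 456.7874, 234.9534],
       [  0.    ,   0.    ,   1.    ]]), 'world_from_camera': array([[-0.0077, -0.9943,  0.1062,  0.3391],
       [-1.    ,  0.007 , -0.0068,  0.045 ],
       [ 0.006 , -0.1062, -0.9943,  1.165 ],
       [ 0.    ,  0.    ,  0.    ,  1.    ]])}
{'K': array([[425.5722,   0.    , 322.7978],
       [  0.    , 425.5722, 238.6686],
       [  0.    ,   0.    ,   1.    ]]), 'tool_from_camera': array([[-0.    , -0.9542, -0.2991,  0.0763],
       [ 1.    , -0.0002,  0.0004,  0.0012],
       [-0.0005, -0.2991,  0.9542, -0.1775],
       [ 0.    ,  0.    ,  0.    ,  1.    ]])} 0.1 [-0.0009  0.9921  0.1251 -0.    ] 0.0187
```

View pics/top0.png

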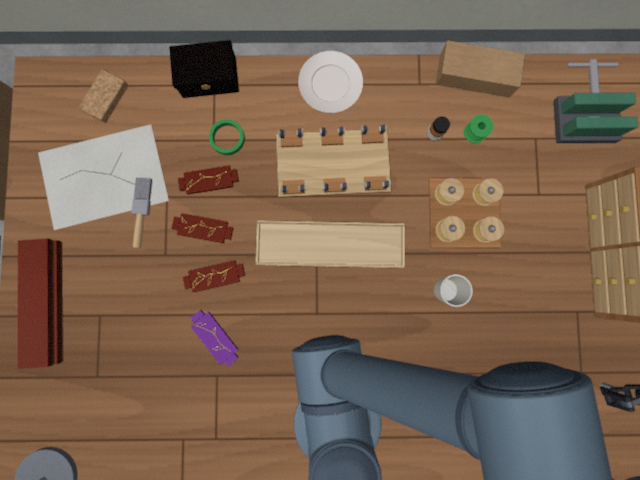

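View pics/scene0.png

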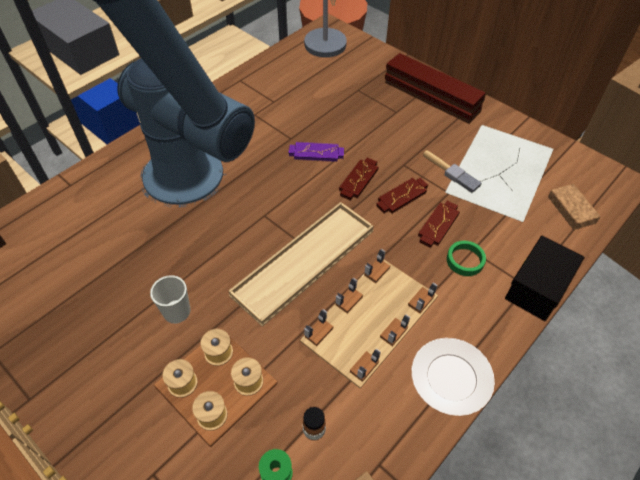

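The pictures show three red panels at top (208,180), (202,228), (214,276), with the purple decoy at (214,338). The rack is at (333,162), the tray at (330,244) and the stand at (465,212) with four bobbins. A green decoy sits at (478,130) next to the jar at (438,128), and the cup is at (453,290). I'll write helpers and measure from the depth.

```bash
cat > h.py <<'E'
from cell import ctrl, eyes, workorder, sensors
import cv2, numpy as np
from scipy.spatial.transform import Rotation as R
np.set_printoptions(precision=4,suppress=True)
def q(yaw): return [0,np.cos(yaw/2),np.sin(yaw/2),0]      # tool down; jaw axis = yaw+90deg in world
def cam(name):
    c=eyes.calibration(name)
    if name!="wrist": T=c["world_from_camera"]
    else:
        w=sensors.get_tool_rot(); T=np.eye(4); T[:3,:3]=R.from_quat([*w[1:],w[0]]).as_matrix(); T[:3,3]=sensors.get_position()
        T=T@c["tool_from_camera"]
    im,d=eyes.grab_frame(name)
    return im,d,c["K"],T
def cloud(d,K,T):
    v,u=np.mgrid[:480,:640]; p=np.stack([(u-K[0,2])/K[0,0]*d,(v-K[1,2])/K[1,1]*d,d],-1)
    return p@T[:3,:3].T+T[:3,3]
def onplane(uv,z,K,T):
    uv=np.asarray(uv,float).reshape(-1,2); r=np.c_[(uv-K[:2,2])/[K[0,0],K[1,1]],np.ones(len(uv))]@T[:3,:3].T
    return (T[:3,3]+r*((z-T[2,3])/r[:,2])[:,None])[:,:2]
def rect(xy):
    (cx,cy),(w,h),a=cv2.minAreaRect((np.asarray(xy)*1000).astype(np.float32))
    if w<h: w,h,a=h,w,a+90
    a=(a+90)%180-90
    return np.array([cx/1000,cy/1000]),np.array([w,h]),np.radians(a)   # centre, mm sizes, long-axis angle
def panels(name="top",z=0.014,verbose=False):
    im,d,K,T=cam(name); hsv=cv2.cvtColor(im,cv2.COLOR_BGR2HSV)
    H,S,V=[hsv[...,i].astype(int) for i in range(3)]
    m=(((H<=5)|(H>=172))&(S>120)&(V>30)).astype(np.uint8)
    m=cv2.morphologyEx(cv2.morphologyEx(m,cv2.MORPH_CLOSE,np.ones((7,7))),cv2.MORPH_OPEN,np.ones((3,3)))
    out=[]
    for c in cv2.findContours(m,cv2.RETR_EXTERNAL,cv2.CHAIN_APPROX_NONE)[0]:
        if cv2.contourArea(c)<300: continue
        r=rect(onplane(c,z,K,T))
        if verbose: print("  cand",*r)
        if 135<r[1][0]<170 and 45<r[1][1]<72: out.append(r)
    return out
E
python3 - <<'E'
from h import *
im,d,K,T=cam("top"); P=cloud(d,K,T); X,Y,Z=P[...,0],P[...,1],P[...,2]
print("bench z",np.median(Z[260:320,320:420]), "clk",sensors.get_clock())
for r in panels("top",verbose=True): print("panel",r)
def comp(name,u0,u1,v0,v1,lo,hi,zp):
    m=np.zeros((480,640),np.uint8); m[v0:v1,u0:u1]=((Z>lo)&(Z<hi))[v0:v1,u0:u1]; m=cv2.morphologyEx(m,cv2.MORPH_CLOSE,np.ones((5,5)))
    m=cv2.morphologyEx(m,cv2.MORPH_OPEN,np.ones((3,3)))
    c=max(cv2.findContours(m,cv2.RETR_EXTERNAL,cv2.CHAIN_APPROX_NONE)[0],key=cv2.contourArea)
    print(name,rect(onplane(c,zp,K,T)))
comp("rack",262,405,118,207,.004,.03,.008)
comp("tray",245,415,212,277,.004,.03,.024)
comp("stand",420,512,170,256,.005,.02,.012)
print("Zs rack centre",Z[165,340],"tray floor",Z[244,330],"stand",Z[212,438])
m=np.zeros((480,640),np.uint8); m[170:256,420:515]=((Z>.045)&(Z<.1))[170:256,420:515]
for c in cv2.findContours(m,cv2.RETR_EXTERNAL,cv2.CHAIN_APPROX_NONE)[0]:
    if cv2.contourArea(c)>60: print("bob",rect(onplane(c,.062,K,T)))
E
```

```text
bench z 0.0015818277331075548 clk 0.15
  cand [0.361 0.305] [150.057   53.0647] -1.3515609943417226
  cand [0.2995 0.7361] [313.5027 105.784 ] 0.06217558193569741
  cand [0.4824 0.3362] [149.7043  53.5096] 1.3812813894090594
  cand [0.6068 0.3238] [149.3394  54.9302] -1.4172605459332186
panel (array([0.361, 0.305]), array([150.057 ,  53.0647]), np.float64(-1.3515609943417226))
panel (array([0.4824, 0.3362]), array([149.7043,  53.5096]), np.float64(1.3812813894090594))
panel (array([0.6068, 0.3238]), array([149.3394,  54.9302]), np.float64(-1.4172605459332186))
rack (array([0.6537, 0.0017]), array([369.0461, 233.5705]), np.float64(1.5653558881620282))
tray (array([0.4398, 0.0124]), array([419.8672, 158.6609]), np.float64(1.5632224298127657))
stand (array([ 0.5196, -0.3353]), array([232.8548, 207.0403]), np.float64(1.4582978776052788))
Zs rack centre 0.008358798895237163 tray floor 0.009194340670237278 stand 0.014574284121174452
bob (array([ 0.4705, -0.38  ]), array([60.1219, 59.4353]), np.float64(-0.8137067668366635))
bob (array([ 0.4729, -0.2842]), array([59.0603, 56.4729]), np.float64(1.5636979372253994))
bob (array([ 0.5664, -0.3826]), array([61.844 , 57.5209]), np.float64(1.5642092641546945))
bob (array([ 0.5671, -0.2855]), array([59.3837, 57.4913]), np.float64(1.5642121936318938))
```

Panel and bobbin sizes match the given ones. The rack and tray come out noisy in depth, so I'll take a wrist look from above.

Run:
```python
from h import *
ctrl.move_pose([0.52,0.0,0.30],q(0)); ctrl.pause(0.2)
im,d,K,T=cam("wrist"); cv2.imwrite("pics/w1.png",im); np.savez("pics/w1.npz",d=d,K=K,T=T)
print(sensors.get_clock(),sensors.get_position(),sensors.get_joints())
for r in panels("wrist",verbose=True): print(r)
```

```text
2.8667 [ 0.52   -0.0005  0.2999] [-0.1229  0.2608  0.1865  1.4967 -0.0001  3.0195]
  cand [0.363  0.3041] [149.3244  57.1082] -1.3588394302456661
  cand [0.4797 0.3076] [104.5759  57.7853] 1.385659226766986
  cand [0.6123 0.2924] [100.8399  55.4659] -1.4122721456058775
(array([0.363 , 0.3041]), array([149.3244,  57.1082]), np.float64(-1.3588394302456661))
```

View pics/w1.png

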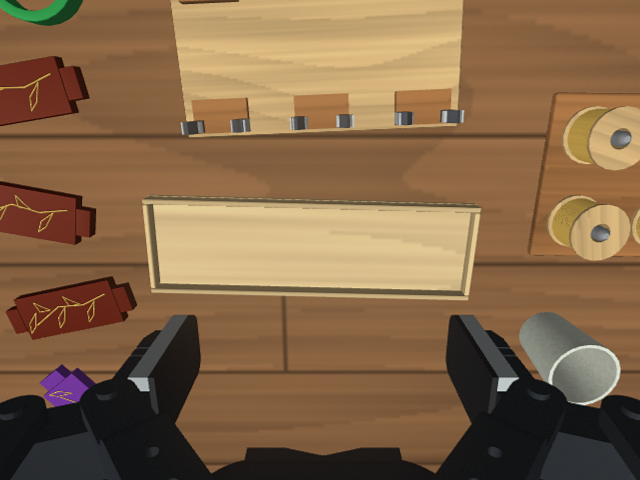

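The tray is fully visible, with outer corners near (144,199), (480,207), (468,299) and (153,293). The rack is cut off at the top, so I'll take one more view centred on it.

Run:
```python
from h import *
z=np.load("pics/w1.npz")
t=onplane([(144,199),(480,207),(468,299),(153,293)],.024,z["K"],z["T"]); print("tray",t,rect(t))
ctrl.move_pose([0.62,0.0,0.28],q(0)); ctrl.pause(0.2)
im,d,K,T=cam("wrist"); cv2.imwrite("pics/w2.png",im); np.savez("pics/w2.npz",d=d,K=K,T=T)
print(sensors.get_clock())
```

```text
tray [[ 0.4998  0.192 ]
 [ 0.4905 -0.1734]
 [ 0.3804 -0.1715]
 [ 0.3886  0.1956]] (array([0.4401, 0.0108]), array([367.1769, 111.3339]), np.float64(1.5486843665800776))
3.6583
```

View pics/w2.png

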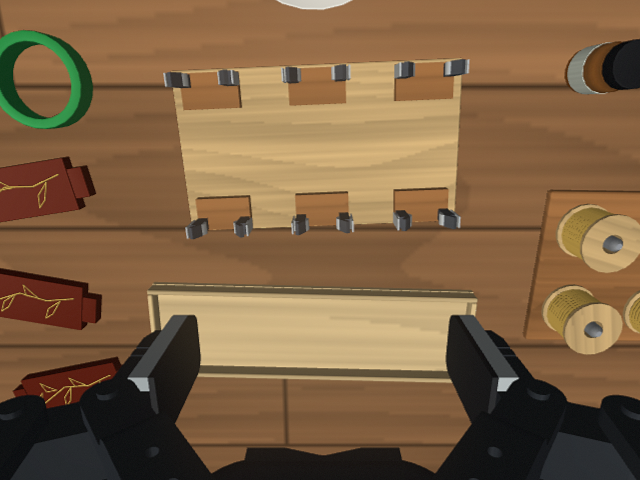

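Run:
```python
import cv2
im=cv2.imread("pics/w2.png")
a=cv2.resize(im[50:120,155:485],None,fx=2.42,fy=2.42*1.5,interpolation=cv2.INTER_CUBIC)
b=cv2.resize(im[182:252,155:485],None,fx=2.42,fy=2.42*1.5,interpolation=cv2.INTER_CUBIC)
cv2.imwrite("pics/c1.png",cv2.vconcat([a,b])); print(a.shape)
```

```text
(254, 799, 3)
```

View pics/c1.png

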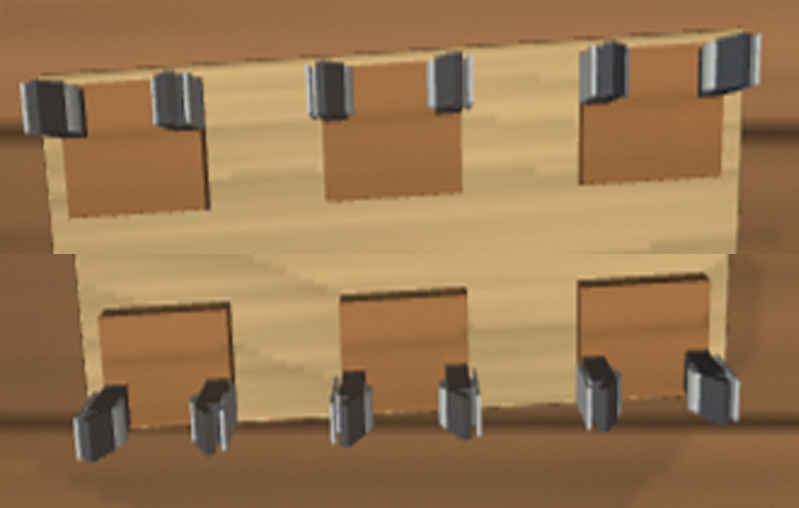

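Run:
```python
from h import *
z=np.load("pics/w2.npz"); K,T=z["K"],z["T"]
far=np.array([(70,216),(209,209),(327,200),(462,193),(579,184),(720,177)],float)
near=np.array([(100,318),(229,306),(341,301),(466,291),(579,287),(708,277)],float)
F=np.c_[155+far[:,0]/2.42,50+far[:,1]/3.63]; N=np.c_[155+near[:,0]/2.42,182+(near[:,1]-254)/3.63]
f=onplane(F-.3,.02,K,T); n=onplane(N-.3,.02,K,T)
fm=f.reshape(3,2,2).mean(1); nm=n.reshape(3,2,2).mean(1); c=(fm+nm)/2
print("far",fm,"near",nm,"widths",f[::2,1]-f[1::2,1],n[::2,1]-n[1::2,1]); print("centres",c)
d=fm-nm; print("len",np.linalg.norm(d,axis=1),"ang x",np.arctan2(d[:,1],d[:,0]),"row dir",(c[0]-c[2]),np.arctan2(-(c[0]-c[2])[0],(c[0]-c[2])[1]),"spacing",np.linalg.norm(c[0]-c[1]),np.linalg.norm(c[1]-c[2]))
# outer corners of the base z=.008 and tray check from this view
t=onplane([(173+.5,87),(462,73),(455,226.5),(189,234)],.008,K,T); print("base?",t,rect(t))
for r in panels("top",verbose=True): pass
```

```text
far [[ 0.6937  0.1075]
 [ 0.6978  0.0036]
 [ 0.7019 -0.0997]] near [[ 0.604   0.1036]
 [ 0.6087  0.    ]
 [ 0.6127 -0.1034]] widths [0.0568 0.0548 0.057 ] [0.0561 0.054  0.0554]
centres [[ 0.6489  0.1056]
 [ 0.6532  0.0018]
 [ 0.6573 -0.1015]]
len [0.0898 0.0892 0.0893] ang x [0.0432 0.0398 0.0409] row dir [-0.0085  0.2071] 0.040902054872597404 spacing 0.10382654811044728 0.10344879999416601
base? [[ 0.7139  0.1477]
 [ 0.7269 -0.1392]
 [ 0.5692 -0.1469]
 [ 0.5607  0.1465]] (array([0.6439, 0.0021]), array([293.52  , 157.9064]), np.float64(-1.5417529218408201))
  cand [0.3605 0.305 ] [149.9746  53.0467] -1.361754776046219
  cand [0.2994 0.7359] [313.3287 106.3185] 0.06217558193569741
  cand [0.4823 0.3361] [150.3621  53.1909] 1.383586887964741
  cand [0.6071 0.3236] [149.7096  55.1493] -1.4172580658644534
```

Rack geometry checks out: seats 89–90 mm apart, bays about 104 mm apart, yaw 0.041. Now the first panel, with a wrist refinement before the grasp.

```bash
cat >> h.py <<'E'
RA=0.041; RC=np.array([0.6532,0.0019])
def bay(k): return RC+k*0.105*np.array([-np.sin(RA),np.cos(RA)])
F=lambda: np.array(sensors.get_contact_force())
def st(s): print(s,"t=%.1f"%sensors.get_clock(),"p",np.array(sensors.get_position()),"F",F(),"open %.3f"%sensors.get_opening())
GZ=-0.003
def fetch(xy,a):
    a=a%np.pi; ctrl.set_gripper(1.0,60)
    ctrl.move_pose([*xy,0.18],q(a)); ctrl.pause(0.15)
    c=[r for r in panels("wrist") if np.linalg.norm(r[0]-xy)<0.09]
    if not c: raise SystemExit("panel not seen in wrist view")
    r=min(c,key=lambda r:np.linalg.norm(r[0]-xy)); print("refined",r)
    a=r[2]%np.pi
    ctrl.move_pose([*r[0],0.06],q(a)); ctrl.line_to([*r[0],GZ],v=0.08); st("down")
    ctrl.set_gripper(0.0,60); st("gripped")
    ctrl.line_to([*r[0],0.14],v=0.2); st("lifted")
def insert(k):
    b=bay(k); Q=q(np.pi+RA)
    ctrl.move_pose([*b,0.13],Q); ctrl.pause(0.1); ctrl.line_to([*b,0.048+GZ],v=0.1); st("above clips")
    for z in (0.040,0.034,0.028,0.023,0.020,0.0185):
        ctrl.line_to([*b,z+GZ],v=0.04); st("push %.4f"%z)
        if F()[2]>60: break
E
python3 - <<'E'
from h import *
fetch(np.array([.6071,.3236]),-1.4172)
im,d,K,T=cam("wrist"); cv2.imwrite("pics/w3.png",im)
E
```

```text
panel not seen in wrist view
```

Run:
```python
from h import *
st("")
print(panels("wrist",verbose=True)); im,d,K,T=cam("wrist"); cv2.imwrite("pics/w3.png",im)
```

```text
t=5.4 p [0.6079 0.3225 0.1805] F [-0.2633  0.0122 -0.0717] open 1.001
  cand [0.607  0.3314] [116.4921  54.2232] -1.41243586343389
  cand [0.3782 0.3054] [152.7398  62.7108] 1.4992499714777
  cand [0.4832 0.3372] [150.0125  53.8057] 1.3836927486180717
[(array([0.3782, 0.3054]), array([152.7398,  62.7108]), np.float64(1.4992499714777)), (array([0.4832, 0.3372]), array([150.0125,  53.8057]), np.float64(1.3836927486180717))]
```

View pics/w3.png

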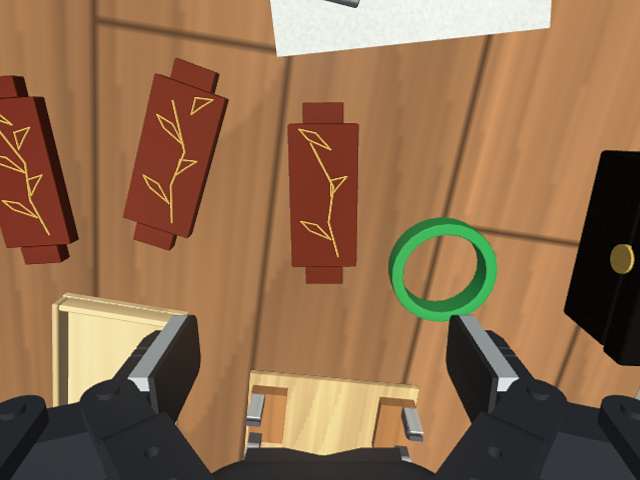

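The panel is whole and between the jaws at (324,195), but the colour mask drops part of it. I'll check the thresholds.

Run:
```python
import cv2,numpy as np
im=cv2.imread("pics/w3.png"); h=cv2.cvtColor(im,cv2.COLOR_BGR2HSV)
for n,(u,v) in dict(ear_lo=(324,275),ear_hi=(323,112),body_lo=(310,258),body=(300,180),mid=(340,220),wood=(250,150),wood2=(370,120),seam=(98,60),wood3=(250,260)).items(): print(n,np.median(h[v-3:v+4,u-3:u+4].reshape(-1,3),0))
```

```text
ear_lo [  6. 186. 122.]
ear_hi [  6. 177. 125.]
body_lo [  6. 186. 122.]
body [  6. 185. 123.]
mid [  6. 185. 122.]
wood [ 14. 133. 163.]
wood2 [ 14. 133. 162.]
seam [ 14. 132. 140.]
wood3 [ 14. 133. 173.]
```

```bash
sed -i 's/(H<=5)|(H>=172))&(S>120)/(H<=8)|(H>=172))\&(S>145)/' h.py
python3 - <<'E'
from h import *
fetch(np.array([.6071,.3236]),-1.4172)
E
```

```text
refined (array([0.6078, 0.3247]), array([150.3327,  55.0055]), np.float64(-1.4120982078971818))
down t=7.7 p [ 0.6084  0.3249 -0.0024] F [-0.2203 -0.7834 -0.3798] open 1.002
gripped t=8.4 p [ 0.6078  0.3247 -0.003 ] F [-0.2761 -0.131   0.9734] open -0.001
lifted t=9.3 p [0.6072 0.3245 0.1388] F [ 0.3031 -0.5504 -0.0164] open 0.002
```

It closed on nothing, so I'll look.

Run:
```python
from h import *
im,d,K,T=cam("wrist"); cv2.imwrite("pics/w4.png",im); print(panels("wrist",verbose=True))
```

```text
cand [0.6073 0.3285] [142.2104  55.0471] -1.4122471618259012
  cand [0.3924 0.2997] [140.2587  36.0871] 1.5052153191614228
  cand [0.4847 0.3371] [150.5987  57.8686] 1.3817916510739185
[(array([0.6073, 0.3285]), array([142.2104,  55.0471]), np.float64(-1.4122471618259012)), (array([0.4847, 0.3371]), array([150.5987,  57.8686]), np.float64(1.3817916510739185))]
```

View pics/w4.png

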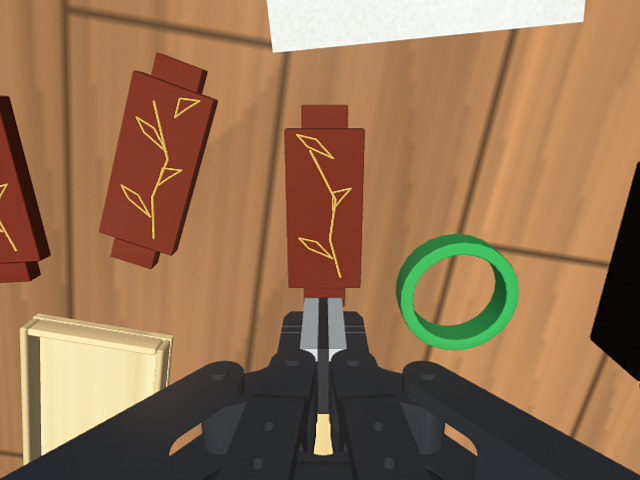

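The panel hasn't moved, and the tip appears higher in the image than the TCP should. I'll use the depth image to locate the shut fingertips in tool coordinates.

Run:
```python
from h import *
im,d,K,T=cam("wrist"); c=eyes.calibration("wrist")["tool_from_camera"]
P=cloud(d,K,c); W=cloud(d,K,T)
for u,v in [(312,302),(335,302),(312,320),(335,320),(312,345),(335,345),(324,315)]: print((u,v),"tool",P[v,u],"d",d[v,u])
m=np.median(W[180:260,300:350].reshape(-1,3),0); print("panel top z",m, "bench",np.median(W[180:260,240:270].reshape(-1,3),0)); st("now")
```

```text
(312, 302) tool [ 0.0103 -0.0037 -0.0438] d 0.14704435
(335, 302) tool [ 0.0097  0.0043 -0.0425] d 0.14841306
(312, 320) tool [ 0.0098 -0.0034 -0.0557] d 0.13579908
(335, 320) tool [ 0.0095  0.004  -0.0552] d 0.13634871
(312, 345) tool [ 0.0102 -0.003  -0.0712] d 0.12091715
(335, 345) tool [ 0.0092  0.0036 -0.0695] d 0.12280057
(324, 315) tool [ 0.0097  0.0004 -0.0522] d 0.13912022
panel top z [0.6082 0.3194 0.0128] bench [ 0.5558  0.3071 -0.0012]
now t=9.4 p [0.6067 0.3242 0.1379] F [0.5062 0.5869 0.2181] open 0.004
```

Depth puts the shut tips about 41 mm behind the reported TCP, which fits closing above the panel. A guarded touch on the panel top will confirm it.

Run:
```python
from h import *
x,y=0.6078,0.3247
ctrl.line_to([x,y,0.0],v=0.15); f0=F(); print(f0)
for z in np.arange(-0.004,-0.046,-0.002):
    ctrl.line_to([x,y,z],v=0.03); f=F()-f0
    if f[2]>3: break
st("touch z=%.4f"%z)
ctrl.line_to([x,y,0.03],v=0.15); st("up")
```

```text
[ 0.1216 -0.4074  0.6004]
touch z=-0.0240 t=13.3 p [ 0.608   0.3248 -0.022 ] F [-3.5382 -2.2094  9.7581] open 0.001
up t=13.8 p [0.6079 0.3247 0.0297] F [-1.0117  0.0886 -0.0305] open -0.003
```

Contact came at TCP z ≈ −0.022 on the 14 mm panel top, so the tips sit about 36.5 mm behind the reported TCP. I'll correct for that and retry.

```bash
sed -i 's/^GZ=.*/OFF=0.0365; GZ=-0.038   # real shut tips lie OFF behind the reported TCP (touched)/' h.py
python3 - <<'E'
from h import *
im,d,K,T=cam("wrist"); P=cloud(d,K,eyes.calibration("wrist")["tool_from_camera"])
for u,v in [(322,370),(322,430),(322,470),(290,330),(250,400),(150,460),(300,460)]: print((u,v),P[v,u])
fetch(np.array([.6078,.3247]),-1.4121)
E
```

```text
(322, 370) [ 0.0022 -0.0002 -0.0716]
(322, 430) [-0.1099 -0.0004  0.0308]
(322, 470) [ 0.0099 -0.0001 -0.1144]
(290, 330) [ 0.0061 -0.0105 -0.0555]
(250, 400) [ 0.0164 -0.0151 -0.1028]
(150, 460) [ 0.0054 -0.0355 -0.1075]
(300, 460) [ 0.0096 -0.0044 -0.1117]
refined (array([0.6078, 0.3248]), array([149.4483,  55.0296]), np.float64(-1.412233196874935))
down t=17.4 p [ 0.6085  0.3251 -0.0372] F [-0.1251  0.0333  0.356 ] open 1.002
gripped t=17.8 p [ 0.6086  0.3251 -0.0371] F [ 0.0746 -0.7964  4.8817] open 0.636
lifted t=18.9 p [0.6069 0.3244 0.1383] F [-0.5644  0.4746 -0.3485] open 0.636
```

Gripped at 0.636 opening, which matches 56 mm. Inserting in the +y bay.

Run:
```python
from h import *
insert(1)
```

```text
above clips t=21.9 p [0.6495 0.107  0.0108] F [-0.3308  1.2328 -0.3478] open 0.636
push 0.0400 t=22.2 p [0.6509 0.1077 0.0028] F [3.0457 4.4764 0.2685] open 0.640
push 0.0340 t=22.5 p [ 0.6499  0.1075 -0.004 ] F [ 2.8657  3.9013 -0.1352] open 0.637
push 0.0280 t=22.8 p [ 0.649   0.1074 -0.0108] F [ 2.0499  4.858  -0.3215] open 0.639
push 0.0230 t=23.1 p [ 0.6471  0.1069 -0.0171] F [ 1.2527  4.4128 -6.5788] open 0.633
push 0.0200 t=23.4 p [ 0.6471  0.1068 -0.0171] F [-5.304   4.5927  8.3599] open 0.633
push 0.0185 t=23.6 p [ 0.6471  0.1068 -0.0172] F [-8.3396  3.5426 16.8078] open 0.637
```

It snapped in, with a pull at 0.023 and then bottoming at 0.0209. I'll release, and measure the seated panel from above to correct the bay estimate.

```bash
cat >> h.py <<'E'
def release(k):
    ctrl.set_gripper(0.82); p=np.array(sensors.get_position()); ctrl.line_to([*p[:2],0.12],v=0.15); st("released")
E
python3 - <<'E'
from h import *
release(1)
ctrl.move_pose([0.56,0.1,0.15],q(np.pi/2+.3))
print("tops"); [print(r) for r in panels("top")]
print("seated z=.034"); [print(r) for r in panels("top",z=.034)]; print(bay(1))
E
```

```text
released t=25.0 p [0.648  0.1057 0.1189] F [ 0.4588 -0.3289 -0.9156] open 0.820
tops
(array([0.4824, 0.3367]), array([151.5605,  55.1133]), np.float64(1.3867316817379611))
seated z=.034
(array([0.4802, 0.3316]), array([149.1003,  54.9572]), np.float64(1.3870732321477637))
[0.6489 0.1068]
```

Run:
```python
from h import *
ctrl.move_pose([.4824,.3367,0.18],q(1.3867)); ctrl.pause(.1)
im,d,K,T=cam("top"); cv2.imwrite("pics/t5.png",im)
print("t"); [print(r) for r in panels("top",verbose=False)]
print("seated"); [print(r) for r in panels("top",z=.034,verbose=True)]
fetch(np.array([.4824,.3367]),1.3867)
```

```text
t
(array([0.3882, 0.2766]), array([151.3947,  56.1774]), np.float64(-1.3927790880727722))
(array([0.4827, 0.3367]), array([151.8265,  55.438 ]), np.float64(1.3829687682757337))
(array([0.652, 0.108]), array([154.0398,  53.8452]), np.float64(0.04193945668537864))
seated
  cand [0.3874 0.2725] [148.8413  55.3433] -1.3806628036668611
  cand [0.3001 0.724 ] [310.2442 104.184 ] 0.06217563603115705
  cand [0.48   0.3314] [149.5768  54.2296] 1.3881612666111156
  cand [0.6465 0.107 ] [151.1913  53.149 ] 0.038862515263306745
(array([0.3874, 0.2725]), array([148.8413,  55.3433]), np.float64(-1.3806628036668611))
(array([0.48  , 0.3314]), array([149.5768,  54.2296]), np.float64(1.3881612666111156))
(array([0.6465, 0.107 ]), array([151.1913,  53.149 ]), np.float64(0.038862515263306745))
refined (array([0.4827, 0.3374]), array([149.6251,  55.0436]), np.float64(1.38165303353918))
down t=30.2 p [ 0.4833  0.3377 -0.0374] F [ 0.2228  0.3456 -0.3444] open 1.000
gripped t=30.6 p [ 0.4835  0.3378 -0.0372] F [ 0.1443 -0.1989  4.8897] open 0.635
lifted t=31.6 p [0.4817 0.3368 0.1385] F [ 0.9462 -0.4816 -1.855 ] open 0.635
```

View pics/t5.png

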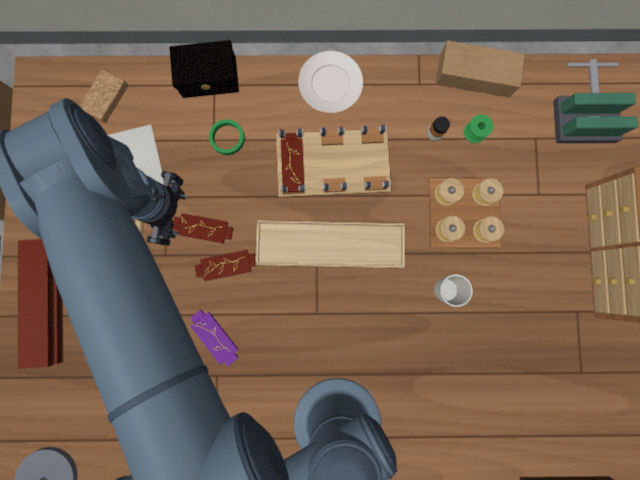

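The seated panel is in the left bay at (291,162). The third panel was knocked to (225,265), and that move is already measured. Panel 2 is gripped and goes in the middle bay.

Run:
```python
from h import *
insert(0); release(0)
fetch(np.array([.3882,.2766]),-1.3928)
```

```text
above clips t=35.1 p [0.6538 0.002  0.0107] F [ 0.3118  1.7604 -0.4769] open 0.634
push 0.0400 t=35.5 p [0.6552 0.0027 0.0028] F [ 3.4803  4.504  -0.2735] open 0.635
push 0.0340 t=35.8 p [ 0.6543  0.0027 -0.0039] F [ 2.1043  5.0777 -1.0201] open 0.637
push 0.0280 t=36.1 p [ 0.6537  0.0025 -0.0105] F [ 2.577   5.2317 -0.9038] open 0.638
push 0.0230 t=36.4 p [ 0.6515  0.002  -0.017 ] F [ 1.1464  3.6975 -6.5139] open 0.637
push 0.0200 t=36.6 p [ 0.6517  0.0019 -0.0172] F [-4.823   3.5428  8.8365] open 0.634
push 0.0185 t=36.9 p [ 0.6517  0.0019 -0.0172] F [-9.3767  4.7719 16.0611] open 0.632
released t=38.2 p [0.6526 0.001  0.1188] F [0.8402 0.074  0.5901] open 0.822
refined (array([0.3876, 0.2771]), array([150.625 ,  54.9411]), np.float64(-1.373151241298995))
down t=42.4 p [ 0.3881  0.2774 -0.0375] F [ 0.9842  0.3084 -0.7937] open 1.001
gripped t=42.8 p [ 0.3881  0.2774 -0.0373] F [-1.0254 -1.3569  5.123 ] open 0.638
lifted t=43.9 p [0.3867 0.2766 0.1388] F [-0.1155 -0.5236 -1.287 ] open 0.637
```

Run:
```python
from h import *
insert(-1); release(-1)
ctrl.set_gripper(0.6); ctrl.move_pose([0.60,0.0,0.22],q(np.pi+RA-3.1)); ctrl.pause(.1)
im,d,K,T=cam("wrist"); cv2.imwrite("pics/w6.png",im); P=cloud(d,K,T); st("view")
[print(r) for r in panels("wrist",z=.034)]
for k in (1,0,-1):
    for s in (-.055,0,.055):
        b=bay(k)+s*np.array([np.cos(RA),np.sin(RA)])
        m=np.linalg.norm(P[...,:2]-b,axis=-1)<.008; print(k,s,"z %.4f"%np.median(P[m][:,2]) if m.any() else None,end="; ")
```

```text
above clips t=47.2 p [ 0.6581 -0.103   0.0107] F [-0.1275  1.2545 -0.4403] open 0.637
push 0.0400 t=47.5 p [ 0.6595 -0.1022  0.0029] F [2.9075 3.9015 1.826 ] open 0.637
push 0.0340 t=47.8 p [ 0.6589 -0.1022 -0.0035] F [ 2.6169  4.6617 -0.867 ] open 0.634
push 0.0280 t=48.1 p [ 0.6584 -0.1023 -0.0101] F [ 1.8402  4.6872 -0.8143] open 0.636
push 0.0230 t=48.4 p [ 0.6559 -0.1027 -0.0168] F [ 0.4487  3.7905 -5.6866] open 0.637
push 0.0200 t=48.7 p [ 0.6562 -0.1028 -0.0172] F [-4.7407  4.6224  6.575 ] open 0.638
push 0.0185 t=48.9 p [ 0.6562 -0.1029 -0.0172] F [-8.3386  4.5586 14.4409] open 0.634
released t=50.3 p [ 0.6571 -0.1039  0.1189] F [ 0.9463  0.9437 -0.3325] open 0.823
view t=53.5 p [ 0.6    -0.0001  0.2199] F [-0.2194  0.5561  0.1458] open 0.599
(array([ 0.6559, -0.1017]), array([150.5101,  57.2342]), np.float64(0.04151537741010795))
(array([0.6517, 0.0013]), array([150.4983,  54.6504]), np.float64(0.04171125706947248))
(array([0.6471, 0.1058]), array([150.4983,  54.8802]), np.float64(0.038173043663031245))
1 -0.055 z 0.0327; 1 0 z 0.0328; 1 0.055 z 0.0327; 0 -0.055 z 0.0328; 0 0 z 0.0329; 0 0.055 z 0.0328; -1 -0.055 z 0.0329; -1 0 z 0.0329; -1 0.055 z 0.0328;
```

View pics/w6.png

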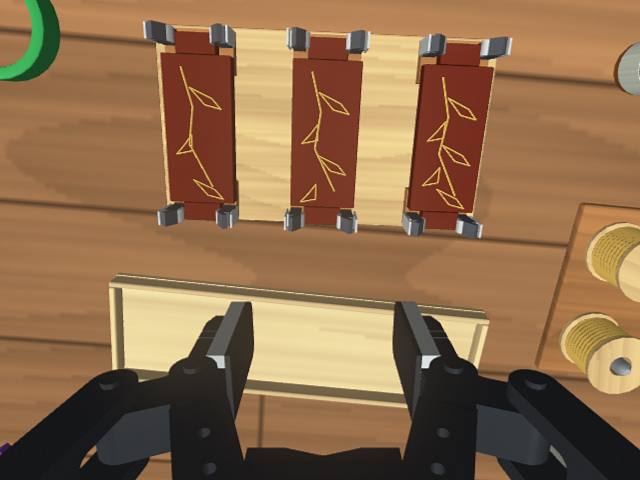

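All three panels are seated, with tops uniform at 32.8 mm; the first panel on the bench also read 1.2 mm low, so that's the same bias. Now I'll refine the bobbins with the wrist camera and move the first one.

```bash
cat >> h.py <<'E'
TC=np.array([.4401,.0108]); TA=1.5487-np.pi/2; BZ=-0.020
def slot(s): return TC+s*np.array([-np.sin(TA),np.cos(TA)])
def bobs():
    im,d,K,T=cam("wrist"); Z=cloud(d,K,T)[...,2]; m=((Z>.05)&(Z<.066)).astype(np.uint8)
    m=cv2.morphologyEx(cv2.morphologyEx(m,cv2.MORPH_CLOSE,np.ones((5,5))),cv2.MORPH_OPEN,np.ones((5,5))); out=[]
    for c in cv2.findContours(m,cv2.RETR_EXTERNAL,cv2.CHAIN_APPROX_NONE)[0]:
        if cv2.contourArea(c)>400: out.append(rect(onplane(c,.062,K,T)))
    return out,im
def bobbin(xy,s):
    Q=q(np.pi+TA); ctrl.set_gripper(0.95,60)
    ctrl.move_pose([*xy,0.07],Q); ctrl.line_to([*xy,BZ],v=0.12); st("down")
    ctrl.set_gripper(0.0,60); o=sensors.get_opening(); st("grip")
    if not 0.6<o<0.8: raise SystemExit("bad grip")
    ctrl.line_to([*xy,0.10],v=0.12); st("lift")
    t=slot(s); ctrl.move_pose([*t,0.10],Q); ctrl.line_to([*t,0.0],v=0.15); ctrl.line_to([*t,BZ-.0055],v=0.04); st("set")
    ctrl.set_gripper(o+0.09); ctrl.line_to([*t,0.10],v=0.15); st("free")
E
python3 - <<'E'
from h import *
ctrl.move_pose([0.46,-0.333,0.2],q(0)); ctrl.pause(.1)
b,im=bobs(); [print(r) for r in b]; cv2.imwrite("pics/w7.png",im); st("")
E
```

```text
(array([ 0.2969, -0.2866]), array([49.3416, 19.6928]), np.float64(-1.3454632875518227))
(array([ 0.4705, -0.3796]), array([59.1709, 59.1193]), np.float64(-1.5688462484127808))
(array([ 0.4726, -0.2851]), array([58.9848, 58.8599]), np.float64(-1.5689164690007342))
(array([ 0.5646, -0.3826]), array([58.8883, 58.7254]), np.float64(0.022485857628893022))
(array([ 0.5663, -0.2864]), array([59.3151, 58.5772]), np.float64(-1.5688012188840408))
 t=55.1 p [ 0.4608 -0.332   0.2001] F [0.1862 0.0201 0.1495] open 0.602
```

View pics/w7.png

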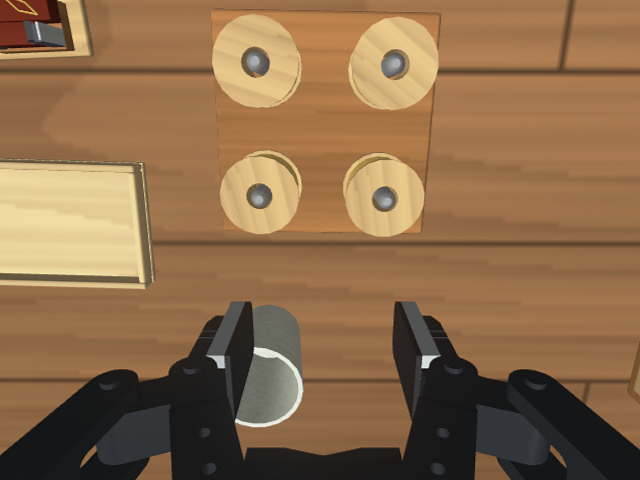

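All four bobbins are clear, with flanges measuring 59 mm and within 2 mm of the top camera. Moving the first.

Run:
```python
from h import *
bobbin(np.array([.4726,-.2851]),.126)
```

```text
down t=58.9 p [ 0.4732 -0.2855 -0.0194] F [0.1225 0.4266 0.9322] open 0.949
grip t=59.3 p [ 0.4736 -0.2857 -0.0185] F [-0.6176  0.7873  5.8914] open 0.699
lift t=60.4 p [ 0.4719 -0.2846  0.0991] F [ 0.1981  1.2342 -1.7895] open 0.693
set t=63.6 p [ 0.4423  0.1367 -0.0246] F [-5.4367 -0.9226 15.3839] open 0.703
free t=64.8 p [0.4421 0.1367 0.0991] F [ 0.3619  0.6887 -0.8222] open 0.794
```

```bash
sed -i 's/BZ-.0055/BZ-.0045/' h.py
python3 - <<'E'
from h import *
bobbin(np.array([.5663,-.2864]),.042)
bobbin(np.array([.4705,-.3796]),-.042)
bobbin(np.array([.5646,-.3826]),-.126)
ctrl.move_pose([0.40,-0.25,0.25],q(np.pi/2)); ctrl.pause(.3)
im,d,K,T=cam("top"); cv2.imwrite("pics/t8.png",im); im2,d2,K2,T2=cam("scene"); cv2.imwrite("pics/s8.png",im2); st("end")
E
```

```text
down t=67.6 p [ 0.567  -0.2866 -0.0192] F [-0.0841  0.2969  0.3089] open 0.951
grip t=68.0 p [ 0.5675 -0.2871 -0.0186] F [-0.0446 -0.0906  5.3825] open 0.675
lift t=69.1 p [ 0.5656 -0.2859  0.0989] F [-0.2434  0.6015 -2.0344] open 0.675
set t=72.0 p [ 0.4403  0.0528 -0.0246] F [-3.8454  0.2065  4.4473] open 0.683
free t=73.3 p [0.4403 0.0528 0.0992] F [-0.3923  0.326  -0.0644] open 0.765
down t=76.1 p [ 0.4712 -0.38   -0.0192] F [-0.099  -0.7084  0.7053] open 0.952
grip t=76.4 p [ 0.4716 -0.3805 -0.0184] F [ 0.0818 -0.2111  5.3067] open 0.696
lift t=77.6 p [ 0.4699 -0.379   0.099 ] F [-0.8979 -0.886  -1.9668] open 0.695
set t=80.5 p [ 0.4385 -0.031  -0.0244] F [-2.7783  1.0422  5.4607] open 0.690
free t=81.7 p [ 0.4385 -0.031   0.0992] F [ 0.1224 -0.3209  0.2003] open 0.788
down t=84.3 p [ 0.5653 -0.3829 -0.019 ] F [-0.1272 -0.1791 -0.2457] open 0.945
grip t=84.6 p [ 0.5658 -0.3835 -0.0182] F [-0.058  -0.2198  6.6329] open 0.698
lift t=85.8 p [ 0.5639 -0.3821  0.0988] F [ 0.6575 -0.174  -2.239 ] open 0.694
set t=88.5 p [ 0.4367 -0.1149 -0.0242] F [-3.6418  1.7699  8.0847] open 0.698
free t=89.7 p [ 0.4367 -0.1149  0.0992] F [-0.0669  0.0284 -1.2584] open 0.791
end t=91.2 p [ 0.4    -0.2497  0.2498] F [0.514  0.016  0.6542] open 0.788
```

View pics/s8.png

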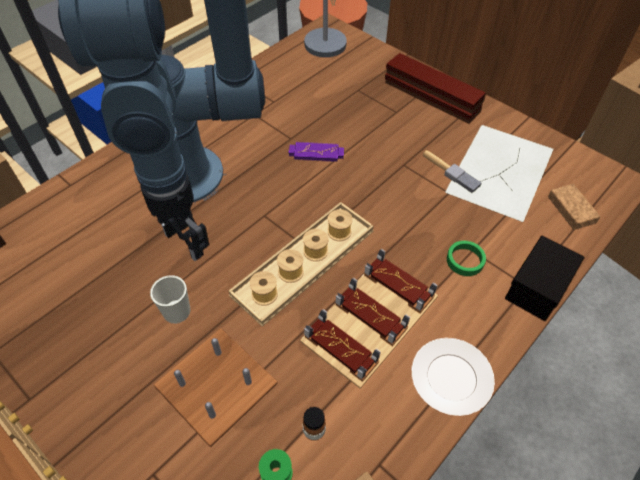

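The scene view shows four bobbins upright in the tray, from (263,287) to (340,222), and three panels in the rack. The posts are empty and the bystanders haven't moved. One numeric level check, then I'll hand in.

Run:
```python
from h import *
im,d,K,T=cam("scene"); P=cloud(d,K,T)
for s in (.126,.042,-.042,-.126):
    r=np.linalg.norm(P[...,:2]-slot(s),axis=-1); m=(r<.027)&(r>.013)&(P[...,2]>.045); z=P[m]
    A=np.c_[z[:,:2]-slot(s),np.ones(len(z))]; c=np.linalg.lstsq(A,z[:,2],rcond=None)[0]; print(s,"top z %.4f tilt"%c[2],c[:2])
for k in (1,0,-1):
    b=bay(k); z=P[np.linalg.norm(P[...,:2]-b,axis=-1)<.02]; e=[np.median(P[np.linalg.norm(P[...,:2]-b-s*np.array([1,RA]),axis=-1)<.008][:,2]) for s in (-.05,0,.05)]; print(k,e)
workorder.close_job(); print(sensors.get_clock())
```

```text
0.126 top z 0.0550 tilt [-0.033   0.0091]
0.042 top z 0.0550 tilt [-0.0201  0.0386]
-0.042 top z 0.0548 tilt [-0.0178  0.0016]
-0.126 top z 0.0549 tilt [-0.0103 -0.0182]
1 [np.float64(0.03325944466965303), np.float64(0.03301419516486992), np.float64(0.03256667364919985)]
0 [np.float64(0.033670928499148434), np.float64(0.03275900486591299), np.float64(0.03290245826247884)]
-1 [np.float64(0.03339601805568049), np.float64(0.03301809670407352), np.float64(0.033143147824557406)]
the job is handed in; nothing more can be done
the job is handed in; nothing more can be done
```

The job is done and handed in. All three rosewood panels are snapped into their own bays, inlaid face up, and after that all four bobbins were stood upright on the tray floor. The clock read about 91 s at the last reading before hand-in; the limit is 200 s.

**Last checks:**
- **Panels:** their tops read 32.6–33.7 mm along their length, against 34 mm expected. The depth readings run about 1 mm low, and during each push the force reversed at the clips before the panel bottomed on the seats.
- **Bobbins:** their tops read 55 mm against 56 mm expected. The tilt fits gave up to about 0.04 rad, which I put down to depth noise.
- **Bystanders:** the green and purple look-alikes and the other bench items appeared unmoved in the last scene picture.

**What disagreed or went wrong:**
- **Finger length:** the real fingertips lie about 36.5 mm behind the reported TCP. My first grasp closed on air above a panel because of this. I confirmed the offset with a light touch on the panel top (about 10 N) and corrected for it.
- **Knocked panel:** the third panel was knocked aside during the run. I measured it again before grasping it.

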